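# Uncover the watch movement and hold the magnifier over it

## Task

Inspect the watch movement: lift the clear dust cover off it by the knob and set it down gently, upright, wholly on the round white pad. Then take the magnifier by its red handle, carry it across clear of the stands and hold it level with the lens centred over the movement and its underside 20 mm above it, your gripper out of the view down through the lens. Finish while still holding the magnifier there, still and resting on nothing; nothing may touch the movement at any time, and leave the other things on the bench where they are.

Things in the scene. Friction and masses are not known exactly. Their poses are not given: they have to be found in the camera images.
- holder: Fixed black case holder on a round green assembly pad (136 mm across, 6 mm thick). Two ribbed jaws 42 mm long in x, with outer faces 33 mm either side of the centre in y, tops at 29 mm (their small pegs end at 34 mm); two steel screws along y, 80 mm long. Origin at bench level in the centre of the pad; z up.
- movement: Open rose-gold watch case with the bare movement showing, 41 mm across, clamped in the middle of the holder (part of it, fixed). Origin at the centre of the movement's top face, 34 mm above the bench; z up. At the start it is under the dust cover.
- cover: Loose clear plastic dust cover: upturned cup, blue rim, blue knob; 116 mm across, 120 g. Origin: centre of its rim (lowest plane), z up. The rim stands on the green pad (6 mm above the bench), centred on the movement to 2 mm. Flat top (88 mm across) 56 mm above the rim; knob on it: cylinder 20 mm in diameter, from 56 to 78 mm above the rim. Inside height 52 mm, wall 3 mm.
- pad: Fixed round white pad, 170 mm across and 3 mm thick, left or right of the holder. Origin under its centre, at bench level.
- magnifier: Loose hand magnifier lying flat, 100 g: black ring 64 mm across, 50 mm lens, red flat-sided handle. Origin: lens centre, in the plane of the underside; x away from the handle, z up. All 14 mm thick (z 0 to 14). Handle from x=-45 to -130 mm, 18 mm wide in y; balance near x=-55; held at x=-75 the gripper clears the view. Starts across the holder from the white pad, handle roughly to the robot.
- driver_stand: Loose wooden block 180 x 46 x 32 mm (long in its x) with six upright steel screwdrivers with coloured heads, 113 mm high in all, about 0.9 kg. Origin at the centre of its underside. It stands between the holder and one of the pad and magnifier.
- tweezer_stand: Loose black block 150 x 46 x 40 mm (long in its x) with four upright tweezers, 125 mm high in all, about 0.9 kg. Origin at the centre of its underside. It stands on the other side of the holder.
- caliper: Loose grey figure-eight caliper lying flat, 106 mm long in x, 55 mm wide, 8 mm high. Origin at its pivot, on the bench.
- oil_bottle: Loose small amber bottle with black cap, 28 mm across, 55 mm high. Origin at the centre of its underside.
- jar: Loose glass jar with steel lid, 48 mm across, 40 mm high. Origin at the centre of its underside.
- screwdriver: Loose small screwdriver lying along its x, 121 mm long, 14 mm high. Origin on the bench, 66 mm from its brass end.
Things that resemble listed ones, but are neither listed nor needed, are in the scene too. Of the things that look like the cover, the largest one is meant. Of the things like the magnifier, leave any that is purple; of the rest the larger one is meant.

How it is judged:
On the way:
1. the dust cover stands upright, let go and at rest, on the white pad (horizontal distance between cover and pad below 0.03 m and height (world z) of cover below 0.007 m and angle between cover's own z axis and vertical below 0.06 rad and linear speed of cover below 0.02 m/s and contact force between cover and the fingers below 0.05 N), for 0.2 s.
At the end, for the whole second after the job is handed in: Cover upright and at rest on the pad, centres within 30 mm; magnifier held still by the handle (gripper over 50 mm from the lens centre), resting on nothing, level to 0.12 rad, lens centre within 7 mm sideways of the movement's, its underside 13 to 27 mm above it (horizontal distance between cover and pad below 0.03 m and height (world z) of cover below 0.007 m and angle between cover's own z axis and vertical below 0.06 rad and linear speed of cover below 0.02 m/s and horizontal distance between magnifier and movement below 0.007 m and z of magnifier in the frame of movement between 0.013 and 0.027 m and angle between magnifier's own z axis and vertical below 0.12 rad and linear speed of magnifier below 0.015 m/s and contact force between magnifier and the fingers above 1 N and horizontal distance between the grasp point and magnifier above 0.05 m and contact force between magnifier and holder below 0.05 N and contact force between magnifier and cover below 0.05 N and contact force between magnifier and driver_stand below 0.05 N and contact force between magnifier and tweezer_stand below 0.05 N); the arm keeps its last pose, push and grip.
It fails at once if something touches the movement (contact force between movement and anything else above 0.3 N).
It fails at once if the dust cover is dropped or banged down ((contact force between cover and the fingers below 0.05 N and linear speed of cover above 0.4 m/s) or (contact force between cover and pad above 0.5 N and linear speed of cover above 0.4 m/s)).
It fails at once if the dust cover is tipped over (angle between cover's own z axis and vertical above 0.6 rad).
It fails at once if another thing on the bench is shifted or knocked over (distance of any of driver_stand, tweezer_stand, caliper, oil_bottle, jar, screwdriver from where it was at the start of the episode above 0.015 m or angle between any of driver_stand, tweezer_stand, oil_bottle's own z axis and vertical above 0.3 rad).
It also fails if it takes over 58 s, if anything falls off the work surface, if the arm or the gripper's body presses on something with over 40 N, if the wrist force passes 120 N, or if a joint passes its speed limit or range.

## Robot

A 6-joint arm with a two-finger parallel gripper is mounted at the origin on the work surface. World frame = base frame: x ahead of the robot, y to its left, z up, the work surface at z = 0. Lengths are in m, angles in rad, forces in N, time in s.
With the tool pointing down it reaches from about 0.375 to 0.9 m from the base axis. Payload 3.1 kg.
Tool frame: the origin (TCP) lies on the centre line of the jaws, within the pads' length; the fingertips stand 22 mm ahead of it and the grasp point (between the pads) lies 3 mm ahead of it; z points along the fingers, y is the line along which they close (so a half turn about z gives the same grasp; the last joint's range is limited). The gripper opens to 87 mm and grips with 3 to 60 N. Pads are 19 mm wide; open, the fingers measure 117 mm over their backs; the gripper's body (75 mm by 190 mm) begins 51 mm behind the grasp point.
Start: joints at [-1.474, 0.527, 1.433, -0, 1.181, -0.178], TCP at [0.17, -0.601, 0.245] pointing down, gripper open.
Joint ranges: [-3.08, 3.08], [-0.75, 2.2], [0.22, 2.44], [-1.43, 4.57], [0, 2.65], [-2.85, 2.85]. Speed limits (rad/s): [2.79, 2.79, 3.14, 3.14, 3.14, 3.14].

## Interface

Orientations are given as a rotation vector (axis times angle).
In Python, from rig import manip, vision, workorder gives the robot as it stands.
- The arm moves only by the tool drive_effector, called after "Emit:" as name(argument=value, ...) on one line, values as JSON. Schema: {"type":"object","properties":{"deltas":{"type":"object","properties":{"wx":{"type":"array","items":{"type":"number"},"minItems":1,"maxItems":5},"wy":{"type":"array","items":{"type":"number"},"minItems":1,"maxItems":5},"wz":{"type":"array","items":{"type":"number"},"minItems":1,"maxItems":5},"x":{"type":"array","items":{"type":"number"},"minItems":1,"maxItems":5},"y":{"type":"array","items":{"type":"number"},"minItems":1,"maxItems":5},"z":{"type":"array","items":{"type":"number"},"minItems":1,"maxItems":5},"aperture":{"type":"array","items":{"type":"number"},"minItems":1,"maxItems":5}},"additionalProperties":false,"required":["wx","wy","wz","x","y","z","aperture"]},"grip_force":{"type":"number"},"only":{"type":"string"},"quiet":{"type":"boolean"},"lines":{"type":"string"}},"required":["deltas"],"additionalProperties":false}. deltas is an object with one list for each field, all of the same length, 1 to 5, a row being the entries at one place: wx, wy, wz (a rotation vector in shares of pi/2 rad (1.0 is pi/2 rad)), x, y, z (the shift in parts of the range, where 1.0 means 0.8 m), aperture (the opening from 0.0 (shut) to 1.0 (fully open)); each row is the pose to reach, as a shift and turn from the pose commanded when the call began, along the tool's axes at that moment; what a row does not reach only later rows make up. A row lasts 1/8 s, in which the tool goes at most 0.0625 m and 0.188 rad, less where a joint would pass 70% of its speed; a pose out of reach is approached as far as the arm can. The fingers move at their own pace and stop on an object; grip_force is the grip in N (left out, the last holds). Time passes only in rows, so rows that do not move let the fingers close. The tool returns the time, the measured TCP pose, the force, the opening and the grip force at its end. only (a regular expression) keeps the lines of the reply that match it, lines (a string "A,B") keeps lines A to B, and quiet returns only ok. Shift and turn numbers lie between -1 and 1, and a call with a number outside is refused. Input that does not fit is refused with a message, and nothing moves.
- manip.sense(): the state, without advancing time (a new reading comes with each control period).
- vision.read_camera(name): name is "side" or "top" or "wrist"; returns the picture (400x640x3 uint8, blue, green, red); there is no depth.
- vision.calibration(name): a dict with "K" (3x3 intrinsics, pixels), "dist_coeffs" ([k1, k2, p1, p2, k3] as OpenCV has them; the pictures are not rectified), "extrinsics" (4x4, takes a point from camera to world coordinates); the wrist camera has in their place "mount" (4x4, takes a point from camera to tool coordinates, whose origin is the TCP and whose axes are the flange's). Camera axes: x right, y down, z forward; pixel columns grow to the right and rows downward; lengths in m; the calibration is good to about 2 mm. A picture is of the moment at which its call begins: read the wrist's pose just before it. calibration takes no time and is no camera call.
- workorder.finish_job(): hands the job in; it is judged then, once.
Trained networks look in the newest picture that a camera, given by its name, has taken for a name from the list of things; names that differ only in an ending like _2 or _b are one class to them, and where a whole thing is asked for, a point or a joint stands for the part that bears it (a point fixed in the world has none). Each returns a list of dicts, best first, with "p" (0 to 1); they miss things now and then, are a little off and sometimes report something else, mostly with a low value. They report only what shows in the picture. A call takes as long as a camera call. They do not tell look-alikes from the thing itself.
- vision.find_in(camera, thing): "position" ([x, y, z] in m, in world coordinates, good to about 4 mm: the middle of the surface that is visible of it).
- vision.trace(camera, thing): "mask" (400x640 bool, what is visible of it).
The state is a dict: "clock": time; "qpos": joint angles; "joint_velocities": joint speeds; "effort": joint torques, N m; "ee_pos": TCP position; "ee_rot": TCP orientation; "contact_force": force on the tool from outside, world axes, zero at the start; "moment": the same for the moment, N m; "grip_width": opening from 0.0 (shut) to 1.0 (fully open); "grip_force": force on a finger pad.
Only numpy, scipy, OpenCV 4.12 (cv2) and the standard library are available. Lean on these libraries where they do the work, as an engineer would, in place of code of your own. Each camera call takes 0.05 s, during which the arm holds its last target. There are 200 camera calls.

## Working session

There is one attempt and no reset: what is moved stays moved. The work goes in short steps, Python scripts to look and compute and a tool call to move; the robot and the scene stay as the last step left them, time stands still between calls to the robot, and variables do not carry over. Pictures are saved under pics/ and viewed, at most 10 in all, crops included, and the job is handed in when it is done.

```bash
mkdir -p pics
```

Run:
```python
from rig import manip, vision, workorder
import cv2, numpy as np
s=manip.sense(); print(s['clock'],s['ee_pos'],s['ee_rot'],s['grip_width'])
for c in ['top','side']:
    im=vision.read_camera(c); cv2.imwrite(f'pics/{c}0.png',im)
    cal=vision.calibration(c); print(c,np.round(cal['extrinsics'],3).tolist(),np.round(cal['K'],1).tolist())
    for t in ['cover','holder','movement','pad','magnifier','driver_stand','tweezer_stand','caliper','oil_bottle','jar','screwdriver']:
        print(t,[(round(d['p'],2),np.round(d['position'],3).tolist()) for d in vision.find_in(c,t)[:4]])
```

```text
0.0 [ 0.17014305 -0.60068412  0.24356209] [-3.10963077e+00 -4.31503569e-01 -1.29340336e-04] 1.0007455579085742
top [[-0.028, -0.982, 0.185, 0.334], [-1.0, 0.027, -0.009, -0.077], [0.004, -0.185, -0.983, 1.221], [0.0, 0.0, 0.0, 1.0]] [[363.4, 0.0, 320.2], [0.0, 363.4, 200.6], [0.0, 0.0, 1.0]]
cover [(0.88, [0.409, -0.066, 0.036]), (0.85, [0.566, 0.024, 0.059]), (0.78, [0.368, 0.061, 0.04])]
holder [(0.57, [0.541, 0.002, 0.007])]
movement []
pad [(0.7, [0.457, 0.318, 0.002])]
magnifier [(0.84, [0.336, -0.474, 0.01]), (0.77, [0.575, -0.426, 0.009])]
driver_stand [(0.59, [0.544, -0.168, 0.032])]
tweezer_stand [(0.71, [0.544, -0.001, 0.006]), (0.68, [0.491, 0.155, 0.043])]
caliper [(0.57, [0.721, 0.091, 0.038]), (0.44, [0.543, -0.168, 0.033])]
oil_bottle [(0.61, [0.489, 0.155, 0.043]), (0.59, [0.724, 0.09, 0.038])]
jar [(0.57, [0.699, 0.292, 0.037])]
screwdriver [(0.53, [0.719, -0.288, 0.012]), (0.23, [0.543, 0.001, 0.006])]
side [[-0.897, -0.266, 0.352, 0.195], [-0.441, 0.563, -0.699, 0.576], [-0.013, -0.783, -0.622, 0.647], [0.0, 0.0, 0.0, 1.0]] [[380.1, 0.0, 321.5], [0.0, 380.1, 201.1], [0.0, 0.0, 1.0]]
cover [(0.92, [0.557, 0.051, 0.06]), (0.72, [0.361, 0.08, 0.037]), (0.64, [0.403, -0.043, 0.036])]
holder [(0.56, [0.525, 0.05, 0.005])]
movement [(0.46, [0.721, 0.104, 0.03])]
pad [(0.75, [0.465, 0.324, 0.0])]
magnifier [(0.96, [0.468, -0.323, 0.012]), (0.81, [0.38, -0.466, 0.013]), (0.44, [0.578, -0.416, 0.003])]
driver_stand [(0.59, [0.539, -0.161, 0.03]), (0.18, [0.481, 0.173, 0.037])]
tweezer_stand [(0.98, [0.48, 0.173, 0.038])]
caliper [(0.78, [0.722, -0.108, 0.004])]
oil_bottle [(0.58, [0.719, 0.1, 0.03]), (0.36, [0.537, -0.162, 0.03])]
jar [(0.57, [0.694, 0.302, 0.034]), (0.17, [0.723, -0.107, 0.004])]
screwdriver [(0.57, [0.718, -0.283, 0.01])]
```

View pics/top0.png

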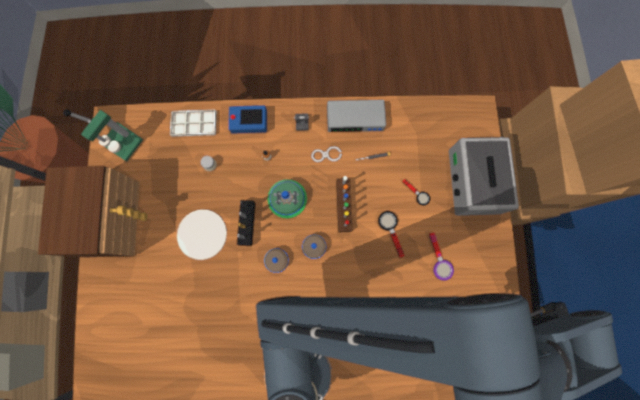

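View pics/side0.png

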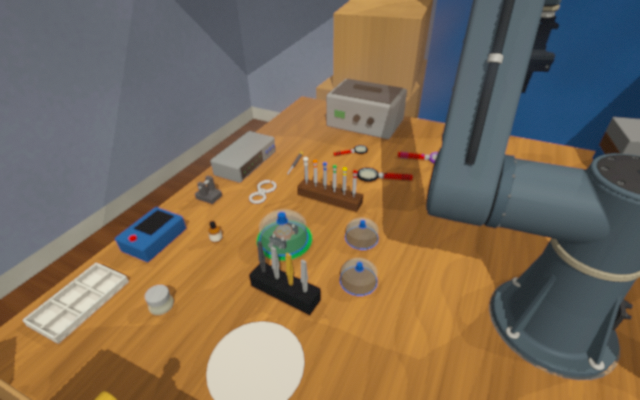

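The top view shows three things like the cover: (288,198) on the green pad, plus (314,246) and (275,260). The one on the green pad is the largest, so it is the one meant. It also shows three magnifiers: purple at (443,269), small at (423,198) and large black at (388,219). The large black one fits. The white pad is at (202,234). I'll confirm these in a crop and measure them.

Create h.py:
```python
import numpy as np, cv2
from rig import manip, vision
from scipy.spatial.transform import Rotation as R
def T_cam(name,s=None):
    c=vision.calibration(name)
    if name!='wrist': return c,np.array(c['extrinsics'])
    s=s or manip.sense(); T=np.eye(4); T[:3,:3]=R.from_rotvec(s['ee_rot']).as_matrix(); T[:3,3]=s['ee_pos']
    return c,T@np.array(c['mount'])
def px2w(name,px,z,s=None):
    c,T=T_cam(name,s)
    n=cv2.undistortPoints(np.array(px,float).reshape(-1,1,2),np.array(c['K']),np.array(c['dist_coeffs'])).reshape(-1,2)
    d=np.c_[n,np.ones(len(n))]@T[:3,:3].T; o=T[:3,3]
    return (o+d*((z-o[2])/d[:,2])[:,None])[:,:2]
def circ(name,mask,z,s=None):
    cs,_=cv2.findContours(mask.astype('uint8'),cv2.RETR_EXTERNAL,cv2.CHAIN_APPROX_NONE)
    p=max(cs,key=cv2.contourArea).reshape(-1,2); w=px2w(name,p,z,s)
    A=np.c_[2*w,np.ones(len(w))]; q=np.linalg.lstsq(A,(w**2).sum(1),rcond=None)[0]
    return q[:2],np.sqrt(q[2]+q[0]**2+q[1]**2)
def to_tool(target,s=None):
    s=s or manip.sense(); return R.from_rotvec(s['ee_rot']).inv().apply(np.array(target)-s['ee_pos'])
```

Run:
```python
from h import *
im=vision.read_camera('top')
cv2.imwrite('pics/crop1.png',cv2.resize(im[165:290,260:460],None,fx=4,fy=4,interpolation=cv2.INTER_CUBIC))
for d in vision.trace('top','pad')[:2]: print('pad',d['p'],d['mask'].sum(),circ('top',d['mask'],.003))
for t in ['cover','magnifier','driver_stand','tweezer_stand']:
    for d in vision.trace('top',t)[:4]:
        m=d['mask']; ys,xs=np.nonzero(m); print(t,round(d['p'],2),m.sum(),xs.mean().round(1),ys.mean().round(1))
        if t!='cover': 
            w=px2w('top',np.c_[xs,ys],.01); c=w.mean(0); u=np.linalg.svd(w-c,full_matrices=False)[2][0]; a=(w-c)@u
            print('  c',c.round(3),'dir',u.round(3),'ext',a.min().round(3),a.max().round(3))
# blue knob and green pad
hsv=cv2.cvtColor(im,cv2.COLOR_BGR2HSV)
g=cv2.inRange(hsv[150:240,250:330],(45,80,40),(85,255,255)); ys,xs=np.nonzero(g)
hull=cv2.convexHull(np.c_[xs+250,ys+150].astype(np.int32)); w=px2w('top',hull.reshape(-1,2),.006); print('green',cv2.minEnclosingCircle(w.astype(np.float32)))
b=cv2.inRange(hsv[180:215,270:305],(100,120,60),(125,255,255)); ys,xs=np.nonzero(b); print('knob',len(xs),xs.mean()+270,ys.mean()+180,px2w('top',[[xs.mean()+270,ys.mean()+180]],.084))
s=manip.sense();print(R.from_rotvec(s['ee_rot']).as_matrix().round(3), vision.calibration('wrist')['mount'])
```

```text
pad 0.91 1866 (array([0.45952995, 0.31561496]), np.float64(0.08153894347129398))
cover 0.88 981 285.9 196.5
cover 0.6 501 275.8 260.1
cover 0.59 503 313.9 246.3
cover 0.32 1884 201.2 234.1
magnifier 0.91 494 440.7 262.2
  c [ 0.344 -0.484] dir [-0.969 -0.246] ext -0.102 0.059
magnifier 0.69 235 418.3 193.9
  c [ 0.577 -0.426] dir [-0.718 -0.696] ext -0.068 0.043
magnifier 0.62 456 390.4 228.7
  c [ 0.461 -0.321] dir [-0.951 -0.309] ext -0.062 0.1
driver_stand 0.79 764 344.0 204.8
  c [ 0.547 -0.169] dir [-1.     0.005] ext -0.096 0.09
tweezer_stand 0.72 748 245.9 222.1
  c [0.496 0.163] dir [-0.998  0.067] ext -0.08 0.078
tweezer_stand 0.49 50 266.1 154.7
  c [0.731 0.095] dir [-0.913 -0.409] ext -0.015 0.016
green ((0.5749223828315735, 0.025150537490844727), 0.06727790087461472)
knob 43 284.8837209302326 194.11627906976744 [[0.57300409 0.02413346]]
[[ 0.962  0.272  0.   ]
 [ 0.272 -0.962  0.   ]
 [ 0.    -0.    -1.   ]] [[-4.59117711e-04 -9.53618298e-01 -3.01018158e-01  8.38821272e-02]
 [ 9.99999625e-01 -6.59012168e-04  5.62519298e-04 -8.09273580e-04]
 [-7.34803324e-04 -3.01017787e-01  9.53618242e-01 -1.40567069e-01]
 [ 0.00000000e+00  0.00000000e+00  0.00000000e+00  1.00000000e+00]]
```

View pics/crop1.png

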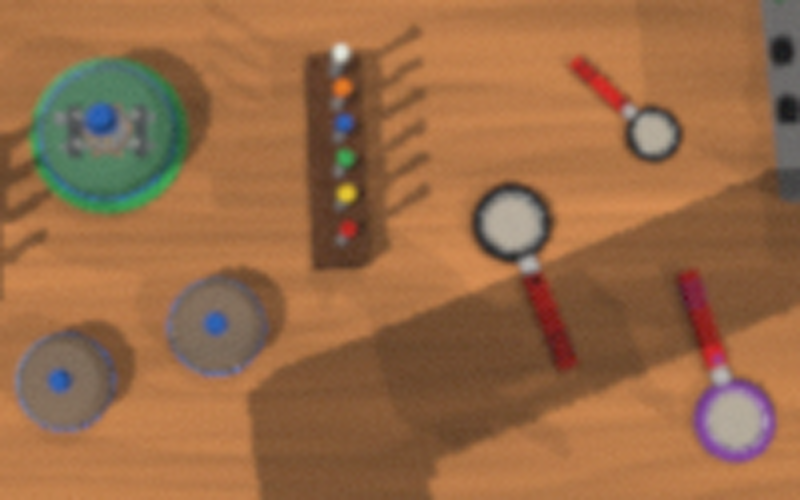

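The crop confirms both: the cover at (105,130) on the green pad is clearly the largest, and the large black-ringed magnifier is at (512,222). Next I move over the cover.

Careful with the scale: shifts go in shares of 0.8 m and turns go in shares of pi/2 rad. That gives: 0.23 m / 0.8 = 0.2875, -0.2025 m / 0.8 = -0.2531.

Emit:
drive_effector(deltas={"wx": [0, 0, 0, 0, 0], "wy": [0, 0, 0, 0, 0], "wz": [0, 0, 0, 0, 0], "x": [0.0575, 0.115, 0.1725, 0.23, 0.2875], "y": [-0.0506, -0.1013, -0.1519, -0.2025, -0.2531], "z": [0, 0, 0, 0, 0], "aperture": [1, 1, 1, 1, 1]})

```text
clock: 2.12
ee_pos: [0.3373, -0.3424, 0.2448]
ee_rot: [3.111, 0.431, 0.001]
contact_force: [0.5, 0.5, -0.4]
grip_width: 1.003
grip_force: 0.0
```

Emit:
drive_effector(deltas={"wx": [0, 0, 0, 0, 0], "wy": [0, 0, 0, 0, 0], "wz": [0, 0, 0, 0, 0], "x": [0.0575, 0.115, 0.1725, 0.23, 0.2875], "y": [-0.0506, -0.1013, -0.1519, -0.2025, -0.2531], "z": [0, 0, 0, 0, 0], "aperture": [1, 1, 1, 1, 1]})

```text
clock: 2.75
ee_pos: [0.5037, -0.0847, 0.2449]
ee_rot: [3.111, 0.432, 0.002]
contact_force: [-0.5, -0.0, -0.7]
grip_width: 0.998
grip_force: 0.0
```

Emit:
drive_effector(deltas={"wx": [0, 0, 0, 0], "wy": [0, 0, 0, 0], "wz": [0, 0, 0, 0], "x": [0.0563, 0.1063, 0.1225, 0.1225], "y": [-0.05, -0.0938, -0.1081, -0.1081], "z": [0.0125, 0.025, 0.0375, 0.0375], "aperture": [1, 1, 1, 1]})

```text
clock: 3.25
ee_pos: [0.5728, 0.0242, 0.2136]
ee_rot: [-3.111, -0.435, 0.004]
contact_force: [-0.4, -0.5, 0.4]
grip_width: 1.001
grip_force: 0.0
```

Run:
```python
from h import *
s=manip.sense(); im=vision.read_camera('wrist'); cv2.imwrite('pics/w1.png',im)
print(s['ee_pos'],s['ee_rot'])
for t in ['cover','holder','movement']:
    print(t,[(round(d['p'],2),np.round(d['position'],3).tolist()) for d in vision.find_in('wrist',t)[:3]])
hsv=cv2.cvtColor(im,cv2.COLOR_BGR2HSV); b=cv2.inRange(hsv,(100,120,60),(125,255,255))
n,l,st,ce=cv2.connectedComponentsWithStats(b)
for i in range(1,n):
    if st[i,4]>150: print(st[i],ce[i].round(1),px2w('wrist',[ce[i]],.084,s))
```

```text
[0.57275282 0.02418315 0.21355491] [-3.11111811 -0.43507423  0.00370514]
cover [(0.88, [0.375, 0.054, 0.036]), (0.74, [0.414, -0.057, 0.038]), (0.73, [0.586, 0.028, 0.061])]
holder [(0.59, [0.619, 0.036, 0.004]), (0.29, [0.731, -0.108, 0.006])]
movement []
[268 121 107  51 389] [320.5 137.4] [[0.6248635  0.04168938]]
[307 176  29  31 697] [321.1 190.2] [[0.58164514 0.02893504]]
[348 329  16  20 236] [355.6 337.7] [[ 0.44226245 -0.04680204]]
[234 333  17  20 231] [241.5 341.8] [[0.40565433 0.06320331]]
```

View pics/w1.png

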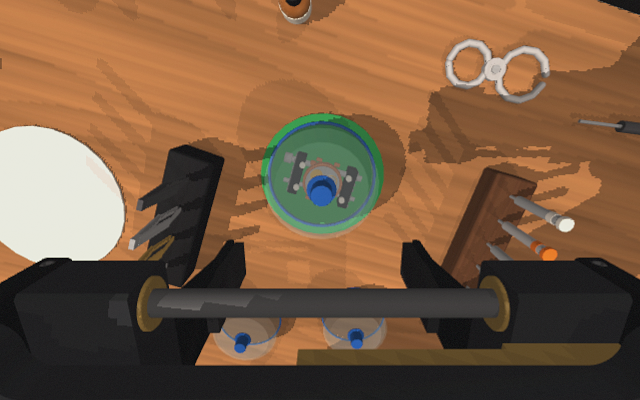

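The wrist view shows the knob at (321,194), the green pad around (322,175), the white pad on the left and the driver stand on the right. I'll refine the holder centre from the green disc and the rim.

Run:
```python
from h import *
s=manip.sense(); im=cv2.imread('pics/w1.png')
hsv=cv2.cvtColor(im,cv2.COLOR_BGR2HSV)
def fit(m,z):
    ys,xs=np.nonzero(m); hull=cv2.convexHull(np.c_[xs,ys].astype(np.int32)).reshape(-1,2)
    w=px2w('wrist',hull,z,s); A=np.c_[2*w,np.ones(len(w))]; q=np.linalg.lstsq(A,(w**2).sum(1),rcond=None)[0]; return q[:2],np.sqrt(q[2]+q[0]**2+q[1]**2),cv2.minEnclosingCircle(w.astype(np.float32))
g=cv2.inRange(hsv,(45,80,40),(85,255,255)); n,l,st,ce=cv2.connectedComponentsWithStats(g); i=1+st[1:,4].argmax(); print(st[i],fit(l==i,.006))
# knob: brighter top
kb=cv2.inRange(hsv,(100,120,60),(125,255,255)); kb[:175]=0; kb[210:]=0; kb[:,:300]=0; kb[:,340:]=0
v=hsv[...,2]; print(im[176:208:2,321].tolist())
for d in vision.trace('wrist','pad')[:1]: print('pad',d['p'],circ('wrist',d['mask'],.003,s))
c,T=T_cam('wrist',s)
for kx in [(.574,.0245),(.578,.027)]:
    P=np.array([[kx[0]+.01*np.cos(a),kx[1]+.01*np.sin(a),z] for z in (.062,.084) for a in np.arange(0,6.3,.1)])
    Ti=np.linalg.inv(T); p=cv2.projectPoints(P,cv2.Rodrigues(Ti[:3,:3])[0],Ti[:3,3],np.array(c['K']),np.array(c['dist_coeffs']))[0].reshape(-1,2); print(kx,p.min(0),p.max(0))
```

```text
[ 272  125  100   99 4843] (array([0.57710505, 0.0251943 ]), np.float64(0.055441375907126646), ((0.5770091414451599, 0.02505011484026909), 0.05599914863705635))
[[154, 82, 34], [159, 88, 40], [107, 61, 32], [81, 47, 23], [77, 44, 23], [159, 90, 44], [172, 94, 42], [173, 96, 46], [173, 95, 43], [173, 95, 45], [173, 95, 43], [172, 96, 44], [172, 94, 44], [172, 94, 44], [175, 95, 45], [125, 117, 73]]
pad 0.95 (array([0.46653576, 0.30919561]), np.float64(0.07799262889074969))
(0.574, 0.0245) [309.69683322 181.82457696] [332.44510268 209.64934703]
(0.578, 0.027) [308.1157767 177.090609 ] [330.97466855 204.80033992]
```

To row units: 0.1265 m / 0.8 = 0.1581, 0.001 m / 0.8 = 0.0013.

Emit:
drive_effector(deltas={"wx": [0, 0, 0, 0, 0], "wy": [0, 0, 0, 0, 0], "wz": [0, 0, 0, 0, 0], "x": [0.0019, 0.0038, 0.0038, 0.0038, 0.0038], "y": [0.0006, 0.0013, 0.0013, 0.0013, 0.0013], "z": [0.0563, 0.1125, 0.1438, 0.1581, 0.1581], "aperture": [1, 1, 1, 1, 1]})

```text
clock: 4.12
ee_pos: [0.5764, 0.0227, 0.0881]
ee_rot: [-3.112, -0.43, 0.001]
contact_force: [0.9, -0.6, -0.5]
grip_width: 0.997
grip_force: 0.0
```

Emit:
drive_effector(deltas={"wx": [0, 0, 0, 0, 0], "wy": [0, 0, 0, 0, 0], "wz": [0, 0, 0, 0, 0], "x": [0, 0, 0, 0, 0], "y": [0, 0, 0, 0, 0], "z": [0, 0, 0, 0, 0], "aperture": [0, 0, 0, 0, 0]}, grip_force=30)

```text
clock: 4.75
ee_pos: [0.5765, 0.0234, 0.0882]
ee_rot: [3.112, 0.432, 0.0]
contact_force: [-0.4, -0.8, -0.7]
grip_width: 0.518
grip_force: 0.0Traceback (most recent call last):
```

Run:
```python
from h import *
im=vision.read_camera('top'); hsv=cv2.cvtColor(im,cv2.COLOR_BGR2HSV)
m=cv2.inRange(hsv,(0,0,150),(180,70,255)); m[:190]=0; m[280:]=0; m[:,:160]=0; m[:,235:]=0
print('pad',circ('top',m,.003))
im=vision.read_camera('side'); hsv=cv2.cvtColor(im,cv2.COLOR_BGR2HSV)
for d in vision.trace('side','pad')[:1]: print('pad',d['p'],circ('side',d['mask'],.003))
m=cv2.inRange(hsv,(0,0,150),(180,70,255)); m[:310]=0;m[:,:195]=0;m[:,315:]=0; print('side',circ('side',m,.003))
```

```text
  File "<stdin>", line 4, in <module>
  File "h.py", line 16, in circ
    p=max(cs,key=cv2.contourArea).reshape(-1,2); w=px2w(name,p,z,s)
      ~~~^^^^^^^^^^^^^^^^^^^^^^^^
ValueError: max() iterable argument is empty
```

Emit:
drive_effector(deltas={"wx": [0, 0, 0, 0, 0], "wy": [0, 0, 0, 0, 0], "wz": [0, 0, 0, 0, 0], "x": [0, 0, 0, 0, 0], "y": [0, 0, 0, 0, 0], "z": [0, 0, 0, 0, 0], "aperture": [0, 0, 0, 0, 0]}, grip_force=30)

```text
clock: 5.42
ee_pos: [0.5763, 0.0235, 0.088]
ee_rot: [-3.112, -0.432, 0.001]
contact_force: [0.5, 0.0, 0.4]
grip_width: 0.222
grip_force: 30.0
```

Run:
```python
from h import *
im=vision.read_camera('top')
print(im[234,202],im[234,160:245:3].tolist())
for d in vision.trace('top','pad')[:1]:
    ys,xs=np.nonzero(d['mask']); print(xs.min(),xs.max(),ys.min(),ys.max())
    e=px2w('top',[[xs.min()-.5,ys.mean()],[xs.max()+.5,ys.mean()],[xs.mean(),ys.min()-.5],[xs.mean(),ys.max()+.5]],.003);print(e)
vision.read_camera('side')
for d in vision.trace('side','pad')[:1]: print('pad',d['p'],circ('side',d['mask'],.003))
```

```text
[121 112  99] [[97, 90, 79], [72, 68, 64], [124, 116, 103], [128, 117, 107], [126, 116, 104], [126, 117, 105], [125, 117, 103], [128, 116, 104], [128, 119, 106], [125, 115, 103], [125, 115, 102], [125, 115, 102], [123, 115, 102], [126, 116, 104], [121, 112, 99], [122, 113, 102], [122, 112, 102], [125, 113, 102], [124, 112, 101], [122, 112, 99], [122, 110, 98], [123, 111, 99], [122, 110, 98], [120, 111, 97], [122, 113, 100], [122, 111, 100], [121, 112, 101], [119, 110, 99], [121, 111, 97]]
pad 0.61 (array([0.46424254, 0.3106798 ]), np.float64(0.08054882952784942))
```

Knob gripped (opening 19 mm, 30 N). Lifting straight up.

To row units: -0.16 m / 0.8 = -0.2, -0.125 m / 0.8 = -0.1563.

Emit:
drive_effector(deltas={"wx": [0, 0, 0, 0, 0], "wy": [0, 0, 0, 0, 0], "wz": [0, 0, 0, 0, 0], "x": [0, 0, 0, 0, 0], "y": [0, 0, 0, 0, 0], "z": [-0.0188, -0.0563, -0.1063, -0.1563, -0.2], "aperture": [0, 0, 0, 0, 0]})

```text
clock: 6.25
ee_pos: [0.5767, 0.0232, 0.2507]
ee_rot: [3.111, 0.432, 0.003]
contact_force: [-0.2, 0.2, -1.1]
grip_width: 0.22
grip_force: 30.0
```

Run:
```python
from h import *
im=cv2.imread('pics/top0.png'); g=cv2.cvtColor(im,cv2.COLOR_BGR2HSV); print(im[234,202],im[190,180])
m=cv2.inRange(g,(0,0,120),(180,70,255)); m[:195]=0; m[275:]=0; m[:,:165]=0; m[:,240:]=0
print('pad',circ('top',m,.003))
im=cv2.imread('pics/side0.png'); g=cv2.cvtColor(im,cv2.COLOR_BGR2HSV)
m=cv2.inRange(g,(0,0,120),(180,70,255)); m[:315]=0; m[:,:195]=0; m[:,315:]=0; print('side',circ('side',m,.003), np.nonzero(m)[0].max())
im=cv2.imread('pics/w1.png'); print(im[200,50])
s=manip.sense(); print(s['ee_pos'],s['grip_width'],s['contact_force'],to_tool([.462,.312,s['ee_pos'][2]]))
```

```text
[211 222 229] [ 69 112 166]
pad (array([0.46041516, 0.3162151 ]), np.float64(0.08368903743327406))
side (array([0.46454632, 0.3105314 ]), np.float64(0.0807521141741935)) 399
[223 234 232]
[0.57665941 0.02315275 0.25066303] 0.2201447967995531 [-0.15819091  0.2134263  -1.14812658] [-0.03168297 -0.3091529  -0.00043662]
```

To row units: -0.22 m / 0.8 = -0.275, -0.17 m / 0.8 = -0.2125.

Emit:
drive_effector(deltas={"wx": [0, 0, 0, 0, 0], "wy": [0, 0, 0, 0, 0], "wz": [0, 0, 0, 0, 0], "x": [-0.0025, -0.0088, -0.015, -0.0225, -0.0288], "y": [-0.025, -0.0813, -0.1438, -0.2125, -0.275], "z": [0, 0, 0, 0, 0], "aperture": [0, 0, 0, 0, 0]})

```text
clock: 6.88
ee_pos: [0.4916, 0.2308, 0.2467]
ee_rot: [-3.112, -0.433, 0.005]
contact_force: [0.3, -0.3, -1.2]
grip_width: 0.216
grip_force: 30.0
```

Emit:
drive_effector(deltas={"wx": [0, 0, 0, 0], "wy": [0, 0, 0, 0], "wz": [0, 0, 0, 0], "x": [-0.0063, -0.01, -0.0119, -0.0119], "y": [-0.0563, -0.0938, -0.1138, -0.1138], "z": [0, 0, 0, 0], "aperture": [0, 0, 0, 0]})

```text
clock: 7.38
ee_pos: [0.4594, 0.3143, 0.2473]
ee_rot: [3.111, 0.435, -0.002]
contact_force: [0.1, -0.1, -1.5]
grip_width: 0.221
grip_force: 30.0
```

Run:
```python
from h import *
s=manip.sense(); im=vision.read_camera('wrist'); cv2.imwrite('pics/w2.png',im)
g=cv2.cvtColor(im,cv2.COLOR_BGR2HSV)
im2=vision.read_camera('side'); cv2.imwrite('pics/s2.png',im2)
print(s['ee_pos'],s['contact_force'],s['grip_width'])
```

```text
[0.45935027 0.31427879 0.24731067] [ 0.09126843 -0.08598411 -1.54556063] 0.2214997387720314
```

View pics/w2.png

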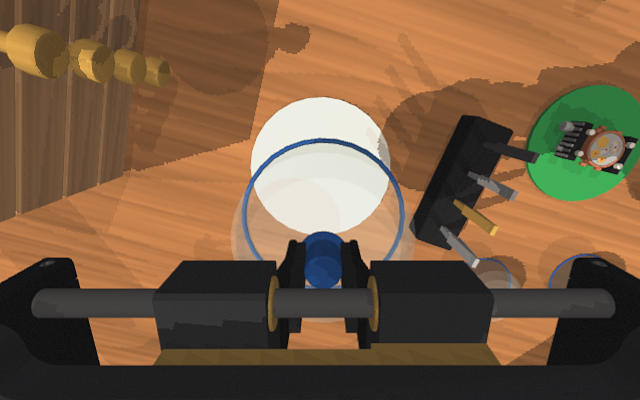

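The held cover is level. The white pad spans columns 250–390 and rows 97–235, the movement is now exposed at (606,150), and the tweezer stand is clear. I'll refine the pad and movement positions.

Run:
```python
from h import *
s=manip.sense(); im=cv2.imread('pics/w2.png')
e=np.array([[250,163],[390,163],[321,97],[322,235]]); w=px2w('wrist',e,.003,s); print(w.round(4).tolist(),'centre?',w.mean(0),np.linalg.norm(w[1]-w[0]),np.linalg.norm(w[3]-w[2]))
print('mov',px2w('wrist',[[606,150]],.034,s),[ (d['p'],np.round(d['position'],4)) for d in vision.find_in('wrist','movement')])
hsv=cv2.cvtColor(im,cv2.COLOR_BGR2HSV); m=cv2.inRange(hsv,(0,0,190),(180,45,255)); m[:90]=0;m[240:]=0;m[:,:240]=0;m[:,400:]=0
print(circ('wrist',m,.003,s))
print(to_tool([.462,.313,.0855]))
```

```text
[[0.4486, 0.4011], [0.4944, 0.2388], [0.5445, 0.3392], [0.3817, 0.2922]] centre? [0.46728967 0.31780993] 0.16866931229446108 0.16951269981337289
mov [[0.5758526  0.02374484]] [(0.87, array([0.5777, 0.031 , 0.0356]))]
(array([0.4400638 , 0.30963874]), np.float64(0.06729816837172971))
[1.31557678e-03 5.59303006e-05 1.62269771e-01]
```

To row units: 0.153 m / 0.8 = 0.1913, 0.03 m / 0.8 = 0.0375.

Emit:
drive_effector(deltas={"wx": [0, 0, 0, 0, 0], "wy": [0, 0, 0, 0, 0], "wz": [0, 0, 0, 0, 0], "x": [0.0013, 0.0025, 0.0031, 0.0031, 0.0031], "y": [0, 0, 0, 0, 0], "z": [0.0375, 0.0875, 0.1375, 0.175, 0.1913], "aperture": [0, 0, 0, 0, 0]})

```text
clock: 8.15
ee_pos: [0.4627, 0.313, 0.0934]
ee_rot: [3.111, 0.429, -0.005]
contact_force: [-0.5, 0.5, -1.4]
grip_width: 0.218
grip_force: 30.0
```

Emit:
drive_effector(deltas={"wx": [0, 0, 0, 0], "wy": [0, 0, 0, 0], "wz": [0, 0, 0, 0], "x": [0, 0, 0, 0], "y": [0, 0, 0, 0], "z": [0.005, 0.0075, 0.0088, 0.0088], "aperture": [0, 0, 0, 0]})

```text
clock: 8.65
ee_pos: [0.4633, 0.3147, 0.0888]
ee_rot: [-3.111, -0.432, -0.002]
contact_force: [0.1, 0.1, -1.3]
grip_width: 0.219
grip_force: 30.0
```

To row units: 0.003 m / 0.8 = 0.0038, 0.002 m / 0.8 = 0.0025.

Emit:
drive_effector(deltas={"wx": [0, 0, 0, 0], "wy": [0, 0, 0, 0], "wz": [0, 0, 0, 0], "x": [0, 0, 0, 0], "y": [0, 0, 0, 0], "z": [0.0013, 0.0025, 0.0038, 0.0038], "aperture": [0, 0, 0, 0]})

```text
clock: 9.15
ee_pos: [0.4629, 0.3145, 0.085]
ee_rot: [3.112, 0.432, -0.0]
contact_force: [-0.1, -0.1, -1.1]
grip_width: 0.221
grip_force: 30.0
```

Emit:
drive_effector(deltas={"wx": [0, 0, 0, 0], "wy": [0, 0, 0, 0], "wz": [0, 0, 0, 0], "x": [0, 0, 0, 0], "y": [0, 0, 0, 0], "z": [0.0006, 0.0013, 0.0013, 0.0013], "aperture": [0, 0, 0, 0]})

```text
clock: 9.65
ee_pos: [0.4629, 0.3145, 0.0849]
ee_rot: [-3.112, -0.432, -0.001]
contact_force: [-2.2, -1.2, 6.0]
grip_width: 0.224
grip_force: 30.0
```

Contact is 6 N upward, so the cover is on the pad. Releasing gently, then rising.

Emit:
drive_effector(deltas={"wx": [0, 0, 0, 0], "wy": [0, 0, 0, 0], "wz": [0, 0, 0, 0], "x": [0, 0, 0, 0], "y": [0, 0, 0, 0], "z": [0, 0, 0, 0], "aperture": [0.4, 0.5, 0.6, 0.6]}, grip_force=10)

```text
clock: 10.15
ee_pos: [0.4629, 0.3144, 0.0839]
ee_rot: [3.112, 0.432, -0.0]
contact_force: [-0.7, 0.2, 0.1]
grip_width: 0.558
grip_force: 0.0
```

Emit:
drive_effector(deltas={"wx": [0, 0, 0, 0, 0], "wy": [0, 0, 0, 0, 0], "wz": [0, 0, 0, 0, 0], "x": [0, 0, 0, 0, 0], "y": [0, 0, 0, 0, 0], "z": [-0.025, -0.075, -0.1375, -0.1875, -0.2], "aperture": [0.6, 0.6, 0.8, 1, 1]})

```text
clock: 10.78
ee_pos: [0.4643, 0.3151, 0.2468]
ee_rot: [-3.11, -0.432, -0.009]
contact_force: [-0.2, 0.3, -0.8]
grip_width: 0.859
grip_force: 0.0
```

Run:
```python
from h import *
s=manip.sense(); im=vision.read_camera('wrist'); cv2.imwrite('pics/w3.png',im)
print([(round(d['p'],2),d['position'].round(3) if hasattr(d['position'],'round') else d['position']) for d in vision.find_in('wrist','cover')[:3]])
cv2.imwrite('pics/s3.png',vision.read_camera('side'))
# magnifier fit from top0: red handle and ring
print(s['ee_pos'], to_tool([.43,-.34,.25],s))
```

```text
[(0.69, [0.4676, 0.3165, 0.0585]), (0.59, [0.3716, 0.1033, 0.0053])]
[0.46426443 0.31509968 0.24682823] [-0.21138959  0.62099133 -0.00488987]
```

View pics/w3.png

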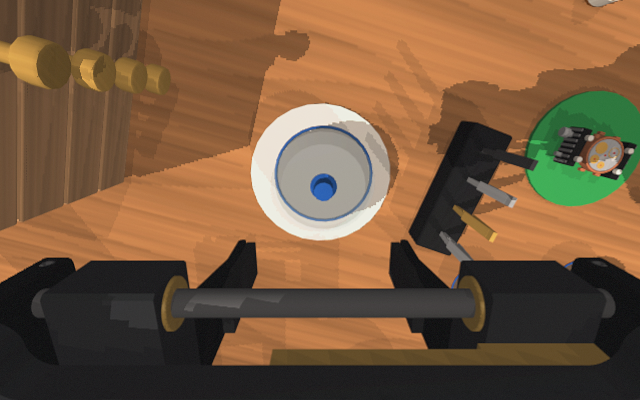

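The cover stands at (323,175), wholly within the white pad (columns 250–391, rows 103–240). Next I move to hover over the magnifier.

To row units: 0.267 m / 0.8 = 0.3338, -0.075 m / 0.8 = -0.0938.

Emit:
drive_effector(deltas={"wx": [0, 0, 0, 0, 0], "wy": [0, 0, 0, 0, 0], "wz": [0, 0, 0, 0, 0], "x": [-0.0188, -0.0438, -0.0688, -0.0938, -0.12], "y": [0.0525, 0.1225, 0.1925, 0.2625, 0.3338], "z": [0, 0, 0, 0, 0], "aperture": [1, 1, 1, 1, 1]})

```text
clock: 11.55
ee_pos: [0.4418, 0.0299, 0.2421]
ee_rot: [-3.11, -0.432, 0.006]
contact_force: [0.6, -0.3, -0.1]
grip_width: 1.005
grip_force: 0.0
```

Emit:
drive_effector(deltas={"wx": [0, 0, 0, 0, 0], "wy": [0, 0, 0, 0, 0], "wz": [0, 0, 0, 0, 0], "x": [-0.0263, -0.0525, -0.0788, -0.1038, -0.1288], "y": [0.0725, 0.145, 0.2175, 0.29, 0.3625], "z": [0, 0, 0, 0, 0], "aperture": [1, 1, 1, 1, 1]})

```text
clock: 12.18
ee_pos: [0.4217, -0.2769, 0.2418]
ee_rot: [-3.108, -0.43, 0.004]
contact_force: [1.8, -0.0, 0.1]
grip_width: 1.002
grip_force: 0.0
```

Emit:
drive_effector(deltas={"wx": [0, 0, 0, 0], "wy": [0, 0, 0, 0], "wz": [0, 0, 0, 0], "x": [-0.0188, -0.0275, -0.0275, -0.0275], "y": [0.05, 0.07, 0.07, 0.07], "z": [0.025, 0.0625, 0.075, 0.075], "aperture": [1, 1, 1, 1]})

```text
clock: 12.68
ee_pos: [0.4163, -0.3336, 0.1823]
ee_rot: [-3.107, -0.432, 0.004]
contact_force: [-0.1, 0.1, -0.4]
grip_width: 0.999
grip_force: 0.0
```

Run:
```python
from h import *
s=manip.sense(); im=vision.read_camera('wrist'); cv2.imwrite('pics/w4.png',im)
print(s['ee_pos'],s['ee_rot'])
for d in vision.trace('wrist','magnifier')[:4]:
    m=d['mask']; ys,xs=np.nonzero(m); w=px2w('wrist',np.c_[xs,ys],.014,s); c=w.mean(0); u=np.linalg.svd(w-c,full_matrices=False)[2][0]; a=(w-c)@u
    print(round(d['p'],2),len(xs),xs.mean().round(),ys.mean().round(),c.round(4),u.round(4),a.min().round(3),a.max().round(3))
```

```text
[ 0.41625842 -0.33361421  0.18230095] [-3.10698865 -0.43157223  0.00399316]
0.79 5979 324.0 130.0 [ 0.4704 -0.3182] [-0.949  -0.3151] -0.054 0.108
0.77 1480 443.0 232.0 [ 0.4049 -0.4642] [-0.9827 -0.1852] -0.044 0.117
0.62 3316 476.0 55.0 [ 0.5696 -0.4285] [-0.7039 -0.7103] -0.052 0.034
```

View pics/w4.png

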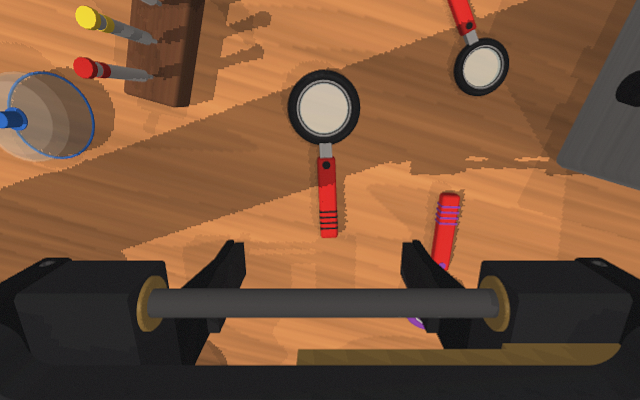

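The large black magnifier has its lens at (324,107) and its red handle runs (326,157)–(329,237), with the purple handle well to the right. Working out the deltas.

Run:
```python
from h import *
s=manip.sense()
w=px2w('wrist',[[324,107],[326,160],[329,236]],.014,s); print(w, w[0]-w[2],np.linalg.norm(w[0]-w[2]))
L=w[0];u=(w[2]-w[0]);u/=np.linalg.norm(u); print(u,np.arctan2(-u[1],-u[0]))
g=(L+u*.076); print(g,to_tool([*g,.026],s))
```

```text
[[ 0.49311007 -0.31334856]
 [ 0.44628219 -0.32871908]
 [ 0.3703993  -0.35377086]] [0.12271078 0.04042229] 0.1291971241320284
[-0.94979496 -0.31287302] 0.31821641704333903
[ 0.42092566 -0.33712691] [0.00263925 0.0036946  0.1581891 ]
```

To row units: 0.157 m / 0.8 = 0.1963, 0.003 m / 0.8 = 0.0038, -0.042 rad / 1.5708 = -0.0267.

Emit:
drive_effector(deltas={"wx": [0, 0, 0, 0, 0], "wy": [0, 0, 0, 0, 0], "wz": [-0.0127, -0.0267, -0.0267, -0.0267, -0.0267], "x": [0.0013, 0.0025, 0.0025, 0.0025, 0.0025], "y": [0.0025, 0.0038, 0.0038, 0.0038, 0.0038], "z": [0.0563, 0.1188, 0.1625, 0.1875, 0.1963], "aperture": [1, 1, 1, 1, 1]}, grip_force=30)

```text
clock: 13.4
ee_pos: [0.4204, -0.3371, 0.0269]
ee_rot: [-3.101, -0.499, 0.0]
contact_force: [-0.1, 0.3, 0.4]
grip_width: 1.0
grip_force: 0.0
```

Emit:
drive_effector(deltas={"wx": [0, 0, 0, 0, 0], "wy": [0, 0, 0, 0, 0], "wz": [0, 0, 0, 0, 0], "x": [0, 0, 0, 0, 0], "y": [0, 0, 0, 0, 0], "z": [0, 0, 0, 0, 0], "aperture": [0.5, 0, 0, 0, 0]}, grip_force=30)

```text
clock: 14.02
ee_pos: [0.42, -0.338, 0.0273]
ee_rot: [3.102, 0.497, 0.0]
contact_force: [-0.2, 0.4, -0.4]
grip_width: 0.519
grip_force: 0.0
```

Emit:
drive_effector(deltas={"wx": [0, 0, 0, 0, 0], "wy": [0, 0, 0, 0, 0], "wz": [0, 0, 0, 0, 0], "x": [0, 0, 0, 0, 0], "y": [0, 0, 0, 0, 0], "z": [0, 0, 0, 0, 0], "aperture": [0, 0, 0, 0, 0]}, grip_force=40)

```text
clock: 14.65
ee_pos: [0.4197, -0.3376, 0.027]
ee_rot: [-3.101, -0.497, 0.001]
contact_force: [-0.7, 0.9, 1.3]
grip_width: 0.201
grip_force: 40.0
```

To row units: -0.19 m / 0.8 = -0.2375, -0.16 m / 0.8 = -0.2.

Emit:
drive_effector(deltas={"wx": [0, 0, 0, 0, 0], "wy": [0, 0, 0, 0, 0], "wz": [0, 0, 0, 0, 0], "x": [0, 0, 0, 0, 0], "y": [0, 0, 0, 0, 0], "z": [-0.025, -0.075, -0.1375, -0.2, -0.2375], "aperture": [0, 0, 0, 0, 0]})

```text
clock: 15.28
ee_pos: [0.4205, -0.3385, 0.2196]
ee_rot: [3.099, 0.497, 0.003]
contact_force: [0.3, -0.1, -1.7]
grip_width: 0.199
grip_force: 40.0
```

Emit:
drive_effector(deltas={"wx": [0, 0], "wy": [0, 0], "wz": [0, 0], "x": [0, 0], "y": [0, 0], "z": [0, 0], "aperture": [0, 0]})

```text
clock: 15.52
ee_pos: [0.4192, -0.3371, 0.2158]
ee_rot: [-3.1, -0.497, 0.002]
contact_force: [0.1, 0.0, -1.2]
grip_width: 0.198
grip_force: 40.0
```

Run:
```python
from h import *
s=manip.sense(); im=vision.read_camera('wrist'); cv2.imwrite('pics/w5.png',im)
print(s['ee_pos'],s['grip_width'],s['grip_force'])
# ring fit in tool plane
for d in vision.trace('wrist','magnifier')[:2]:
    m=d['mask']; ys,xs=np.nonzero(m); print(d['p'],len(xs),xs.mean(),ys.mean())
```

```text
[ 0.41922028 -0.33714055  0.21581058] 0.1984548536580309 39.97748851776123
0.91 20679 321.6126505150152 144.98655640988443
0.91 1241 426.80983078162774 223.825946817083
```

View pics/w5.png

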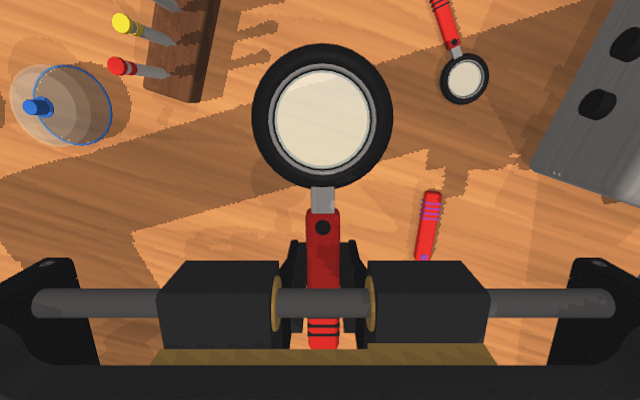

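The magnifier is held level with its ring centred at (322,116). Now I locate the lens in the tool frame and the movement in the top and side views.

Run:
```python
from h import *
from scipy.optimize import least_squares
s=manip.sense(); z=s['ee_pos'][2]
d=vision.trace('wrist','magnifier')[0] if False else None
im=cv2.imread('pics/w5.png'); 
vision.read_camera('wrist'); m=vision.trace('wrist','magnifier')[0]['mask'].astype('uint8'); m[185:]=0
cs,_=cv2.findContours(m,cv2.RETR_EXTERNAL,cv2.CHAIN_APPROX_NONE); p=max(cs,key=cv2.contourArea).reshape(-1,2).astype(float); p=p[p[:,1]<178]
c=vision.calibration('wrist'); M=np.array(c['mount']); n=cv2.undistortPoints(p.reshape(-1,1,2),np.array(c['K']),np.array(c['dist_coeffs'])).reshape(-1,2)
D=np.c_[n,np.ones(len(n))]@M[:3,:3].T; o=M[:3,3]
def res(q,full=False):
    cx,cy,cz,tx,ty=q  # plane with tilt about tool x,y
    N=np.array([tx,ty,1.]); N/=np.linalg.norm(N); C=np.array([cx,cy,cz])
    P=o+D*(((C-o)@N)/(D@N))[:,None]; return np.linalg.norm(P-C,axis=1)-.032
r=least_squares(lambda q: np.r_[res(q),.0005*(q[2]-.013)/.002,.0], [.075,0,.013,0,0]); print('free',r.x.round(4),np.std(res(r.x)))
r=least_squares(lambda q:res([q[0],q[1],q[2],0,0]),[.075,0,.013]); print('level',r.x.round(4),np.std(res([*r.x,0,0])))
for cam in ['top','side']:
    im=vision.read_camera(cam); cv2.imwrite(f'pics/{cam}5.png',im)
    print(cam,[(round(d['p'],2),np.round(d['position'],4)) for d in vision.find_in(cam,'movement')[:2]],[(round(d['p'],2),np.round(d['position'],4)) for d in vision.find_in(cam,'holder')[:1]])
    for t in ['movement']:
        for d in vision.trace(cam,t)[:1]:
            ys,xs=np.nonzero(d['mask']); print(t,len(xs),xs.mean(),ys.mean(),px2w(cam,[[xs.mean(),ys.mean()]],.034))
    h=cv2.cvtColor(im,cv2.COLOR_BGR2HSV); g=cv2.inRange(h,(45,80,40),(85,255,255)); nn,l,st,ce=cv2.connectedComponentsWithStats(g); i=1+st[1:,4].argmax(); ys,xs=np.nonzero(l==i)
    hull=cv2.convexHull(np.c_[xs,ys].astype(np.int32)).reshape(-1,2); w=px2w(cam,hull,.006); print('green',st[i],cv2.minEnclosingCircle(w.astype(np.float32)))
```

```text
Traceback (most recent call last):
ValueError: max() iterable argument is empty
```

Create lens.py:
```python
from h import *
from scipy.optimize import least_squares
def lens():
    vision.read_camera('wrist'); m=max((d['mask'] for d in vision.trace('wrist','magnifier')),key=lambda a:a.sum()).astype('uint8'); m[178:]=0
    cs,_=cv2.findContours(m,cv2.RETR_EXTERNAL,cv2.CHAIN_APPROX_NONE); p=max(cs,key=cv2.contourArea).reshape(-1,2).astype(float); p=p[p[:,1]<175]
    c=vision.calibration('wrist'); M=np.array(c['mount']); n=cv2.undistortPoints(p.reshape(-1,1,2),np.array(c['K']),np.array(c['dist_coeffs'])).reshape(-1,2)
    D=np.c_[n,np.ones(len(n))]@M[:3,:3].T; o=M[:3,3]
    def res(q):
        N=np.array([q[3],q[4],1.]); N/=np.linalg.norm(N); C=np.array(q[:3])
        P=o+D*(((C-o)@N)/(D@N))[:,None]; return np.linalg.norm(P-C,axis=1)-.032
    r=least_squares(res,[.075,0,.013,0,0]); q=least_squares(lambda q:res([*q,0,0]),[.075,0,.013])
    print('free',r.x.round(4),np.std(res(r.x)),'level',q.x.round(4),np.std(res([*q.x,0,0])))
```

Run:
```python
from lens import *
lens()
for cam in ['top','side']:
    im=vision.read_camera(cam); cv2.imwrite(f'pics/{cam}5.png',im)
    for d in vision.trace(cam,'movement')[:2]:
        ys,xs=np.nonzero(d['mask']); print(cam,d['p'],len(xs),xs.mean(),ys.mean(),px2w(cam,[[xs.mean(),ys.mean()]],.034))
    h=cv2.cvtColor(im,cv2.COLOR_BGR2HSV); g=cv2.inRange(h,(45,80,40),(85,255,255)); nn,l,st,ce=cv2.connectedComponentsWithStats(g); i=1+st[1:,4].argmax(); ys,xs=np.nonzero(l==i)
    hull=cv2.convexHull(np.c_[xs,ys].astype(np.int32)).reshape(-1,2); w=px2w(cam,hull,.006); print('green',st[i],cv2.minEnclosingCircle(w.astype(np.float32)))
```

```text
free [ 0.0755 -0.0012  0.0107 -0.022  -0.0157] 0.00016504080314391593 level [ 0.0754 -0.0013  0.0106] 0.0001655657342593198
top 0.45 131 286.78625954198475 196.80152671755727 [[0.57419216 0.0223466 ]]
green [267 180  40  38 939] ((0.574722409248352, 0.024729065597057343), 0.0676543191075325)
side 0.51 227 283.3612334801762 231.68722466960352 [[0.57276013 0.02978586]]
side 0.18 634 159.33753943217667 299.4006309148265 [[0.6932575  0.30039547]]
green [274 221  38  40 747] ((0.5683740973472595, 0.02448120154440403), 0.0679096132516861)
```

To row units: -0.19 m / 0.8 = -0.2375, -0.095 m / 0.8 = -0.1188.

Emit:
drive_effector(deltas={"wx": [0, 0, 0, 0, 0], "wy": [0, 0, 0, 0, 0], "wz": [0, 0, 0, 0, 0], "x": [0.0125, 0.04, 0.075, 0.1125, 0.15], "y": [-0.02, -0.0638, -0.1188, -0.1775, -0.2375], "z": [0, 0, 0, 0, 0], "aperture": [0, 0, 0, 0, 0]})

```text
clock: 16.65
ee_pos: [0.4745, -0.1171, 0.2172]
ee_rot: [-3.102, -0.497, -0.001]
contact_force: [1.0, 0.0, -0.7]
grip_width: 0.202
grip_force: 40.0
```

Emit:
drive_effector(deltas={"wx": [0, 0, 0, 0, 0], "wy": [0, 0, 0, 0, 0], "wz": [0, 0, 0, 0, 0], "x": [0.035, 0.0625, 0.0775, 0.0821, 0.0821], "y": [-0.055, -0.0988, -0.1225, -0.1293, -0.1293], "z": [0, 0, 0, 0, 0], "aperture": [0, 0, 0, 0, 0]})

```text
clock: 17.27
ee_pos: [0.5043, -0.0008, 0.2171]
ee_rot: [3.102, 0.499, -0.0]
contact_force: [-0.1, 0.4, -1.3]
grip_width: 0.2
grip_force: 40.0
```

Emit:
drive_effector(deltas={"wx": [0, 0, 0, 0, 0], "wy": [0, 0, 0, 0, 0], "wz": [0, 0, 0, 0, 0], "x": [0, 0, 0, 0, 0], "y": [0, 0, 0, 0, 0], "z": [0.0375, 0.075, 0.1, 0.1063, 0.1063], "aperture": [0, 0, 0, 0, 0]})

```text
clock: 17.9
ee_pos: [0.5047, -0.0019, 0.1322]
ee_rot: [3.102, 0.495, -0.0]
contact_force: [-1.1, -0.5, -0.3]
grip_width: 0.201
grip_force: 40.0
```

Run:
```python
from lens import *
s=manip.sense(); print(s['ee_pos'],R.from_rotvec(s['ee_rot']).as_matrix().round(3).tolist(),s['contact_force'])
lens()
for cam in ['top','side']:
    im=vision.read_camera(cam); cv2.imwrite(f'pics/{cam}6.png',im)
a=cv2.imread('pics/top6.png')[150:240,230:350]; b=cv2.imread('pics/side6.png')[180:270,220:340]
cv2.imwrite('pics/c6.png',cv2.resize(np.vstack([a,b]),None,fx=3.3,fy=3.3,interpolation=cv2.INTER_CUBIC))
```

```text
[ 0.50474116 -0.00188007  0.13217686] [[0.95, 0.311, -0.0], [0.311, -0.95, -0.0], [-0.0, 0.0, -1.0]] [-1.05319948 -0.4557515  -0.2695832 ]
free [ 0.0751 -0.0011  0.0105  0.0665 -0.0225] 0.00015699905385094953 level [ 0.0754 -0.0012  0.0108] 0.00016696507072824426
```

View pics/c6.png

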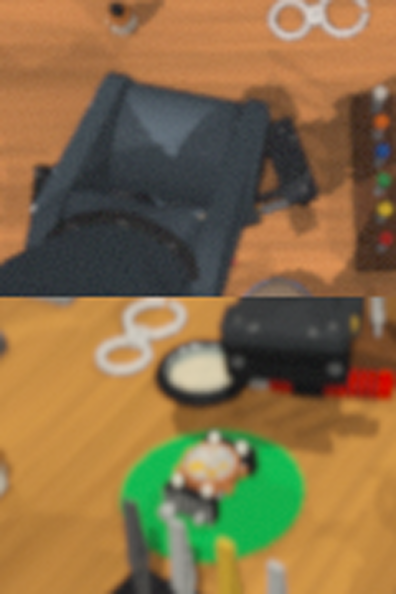

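In the side view (lower half) the lens is held level above the holder at about (281,203), and the movement is at (284,230). The arm hides the top view, so I check relatively in the side camera.

Run:
```python
from h import *
s=manip.sense(); Rm=R.from_rotvec(s['ee_rot']).as_matrix(); print(s['ee_pos'])
pred=s['ee_pos']+Rm@np.array([.0755,-.0011,.0107]); print('pred ring top centre',pred)
ims=[vision.read_camera('side') for _ in range(1)]; im=ims[0]
ms=vision.trace('side','magnifier')
for d in ms[:3]:
    ys,xs=np.nonzero(d['mask']); print(d['p'],len(xs),xs.min(),xs.max(),ys.min(),ys.max())
h=cv2.cvtColor(im,cv2.COLOR_BGR2HSV); r=(slice(185,225),slice(262,310)) 
m=np.zeros(im.shape[:2],'uint8'); m[r]=cv2.inRange(h[r],(0,0,140),(180,75,255)); n,l,st,ce=cv2.connectedComponentsWithStats(m)
for i in range(1,n):
  if st[i,4]>60: print('glass',st[i],ce[i],[px2w('side',[ce[i]],pred[2]-k).round(4).tolist() for k in (0,.005,.007)])
for d in vision.trace('side','movement')[:1]:
    ys,xs=np.nonzero(d['mask']); print('mov',d['p'],len(xs),xs.min(),xs.max(),ys.min(),ys.max(),px2w('side',[[xs.mean(),ys.mean()]],.034))
g=cv2.inRange(h,(45,80,40),(85,255,255)); nn,l,st,ce=cv2.connectedComponentsWithStats(g); i=1+st[1:,4].argmax(); ys,xs=np.nonzero(l==i)
hull=cv2.convexHull(np.c_[xs,ys].astype(np.int32)).reshape(-1,2); w=px2w('side',hull,.006); A=np.c_[2*w,np.ones(len(w))]; q=np.linalg.lstsq(A,(w**2).sum(1),rcond=None)[0]; print('green',st[i],q[:2],np.sqrt(q[2]+q[:2]@q[:2]),cv2.minEnclosingCircle(w.astype(np.float32)))
# wrist-view green disc, w3 pose ~ w2; unobstructed disc partly off-image: fit edge circle with r fixed .068
from scipy.optimize import least_squares
for f,pos in (('pics/w3.png',[.46426443,.31509968,.24682823]),('pics/w2.png',[.45935,.31428,.24731])):
    ss={'ee_pos':np.array(pos),'ee_rot':np.array([-3.11,-.432,-.009] if 'w3' in f else [3.111,.435,-.002])}
    im=cv2.imread(f); h=cv2.cvtColor(im,cv2.COLOR_BGR2HSV); g=cv2.inRange(h,(45,80,40),(85,255,255)); nn,l,st,ce=cv2.connectedComponentsWithStats(g); i=1+st[1:,4].argmax(); ys,xs=np.nonzero(l==i)
    hull=cv2.convexHull(np.c_[xs,ys].astype(np.int32)).reshape(-1,2); hull=hull[hull[:,0]<636]; w=px2w('wrist',hull,.006,ss)
    q=least_squares(lambda c:np.linalg.norm(w-c,axis=1)-.068,[.575,.025]); print(f,st[i],q.x,np.std(q.fun))
```

```text
[ 0.50526304 -0.00143788  0.13293107]
pred ring top centre [0.57666387 0.02318087 0.12235812]
0.82 438 398 451 151 165
0.72 161 337 366 146 155
glass [262 185  14  17  83] [266.86746988 192.        ] [[[0.6205, 0.0101]], [[0.6246, 0.0047]], [[0.6262, 0.0026]]]
glass [271 194  18  15 197] [279.7715736  201.58883249] [[[0.5755, 0.0278]], [[0.5791, 0.0226]], [[0.5805, 0.0205]]]
mov 0.76 236 273 293 224 239 [[0.57354413 0.02934821]]
green [274 220  38  41 745] [0.57075178 0.02256905] 0.06366697872986249 ((0.5760208964347839, 0.025970149785280228), 0.06884536147117615)
pics/w3.png [ 525   91  115  115 7555] [0.57570671 0.02802022] 0.0005965531273194603
pics/w2.png [ 526   85  114  116 7565] [0.57575194 0.02820022] 0.0005321218622813542
```

Careful with the scale: shifts go in shares of 0.8 m and turns go in shares of pi/2 rad. That gives: 0.0525 m / 0.8 = 0.0656, 0.0515 m / 0.8 = 0.0644.

Emit:
drive_effector(deltas={"wx": [0, 0, 0, 0, 0], "wy": [0, 0, 0, 0, 0], "wz": [0, 0, 0, 0, 0], "x": [0, 0, 0, 0, 0], "y": [-0.0025, -0.0031, -0.0031, -0.0031, -0.0031], "z": [0.0188, 0.0413, 0.0563, 0.0644, 0.0656], "aperture": [0, 0, 0, 0, 0]})

```text
clock: 18.88
ee_pos: [0.5038, 0.0012, 0.0793]
ee_rot: [-3.102, -0.497, 0.001]
contact_force: [-0.2, 0.4, -1.6]
grip_width: 0.199
grip_force: 40.0
```

Emit:
drive_effector(deltas={"wx": [0, 0, 0, 0], "wy": [0, 0, 0, 0], "wz": [0, 0, 0, 0], "x": [0, 0, 0, 0], "y": [0, 0, 0, 0], "z": [0, 0, 0, 0], "aperture": [0, 0, 0, 0]})

```text
clock: 19.38
ee_pos: [0.5039, 0.0012, 0.0797]
ee_rot: [3.102, 0.497, 0.001]
contact_force: [-0.3, 0.5, -0.9]
grip_width: 0.199
grip_force: 40.0
```

Run:
```python
from lens import *
P=[]
for _ in range(6):
    lens() if _==0 else vision.read_camera('wrist'); s=manip.sense(); P.append(s['ee_pos'])
p=np.mean(P,0); Rm=R.from_rotvec(s['ee_rot']).as_matrix(); print(p,np.std(P,0),'lens',p+Rm@[.0755,-.0011,.0255],s['contact_force'])
im=vision.read_camera('side'); a=im[170:270,220:345]; w=vision.read_camera('wrist')
cv2.imwrite('pics/c7.png',np.hstack([cv2.resize(a,(500,400),interpolation=cv2.INTER_CUBIC),cv2.resize(w[0:400,200:450],(250,400))]))
print([(round(d['p'],2),np.round(d['position'],3).tolist()) for d in vision.find_in('wrist','movement')[:2]])
vision.read_camera('top')
for t in ['cover','driver_stand','tweezer_stand']: print(t,[(round(d['p'],2),np.round(d['position'],3).tolist()) for d in vision.find_in('top',t)[:3]])
```

```text
free [ 0.0753 -0.0013  0.0103  0.0036  0.0269] 0.00013045565240384001 level [ 0.0753 -0.0012  0.0103] 0.00013165579941933165
[0.50387065 0.001213   0.07958582] [2.30251092e-05 9.79224601e-06 3.82723376e-05] lens [0.57524524 0.02584929 0.05408226] [-0.13994085 -0.0529501   0.38783458]
[]
cover [(0.78, [0.411, -0.068, 0.038])]
driver_stand [(0.55, [0.545, -0.166, 0.032])]
tweezer_stand [(0.61, [0.544, 0.159, 0.041]), (0.53, [0.637, 0.014, 0.008])]
```

View pics/c7.png

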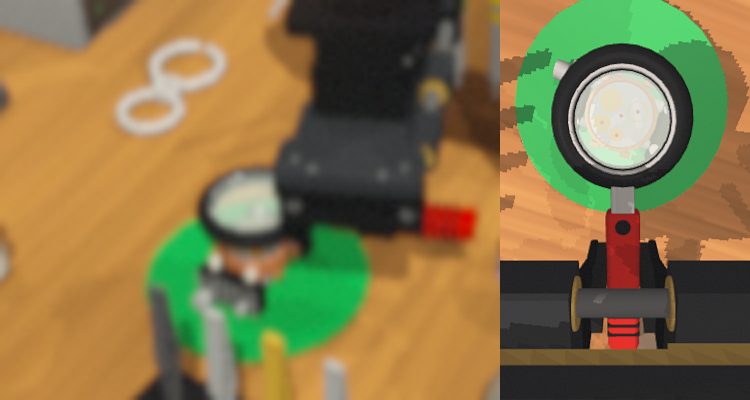

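The wrist view shows the movement through the lens, centred near (322,112) in full-image pixels, and the green disc around the ring. One last relative measurement.

Run:
```python
from lens import *
s=manip.sense(); im=vision.read_camera('wrist')
print('mov',px2w('wrist',[[322,113]],.034,s))
h=cv2.cvtColor(im,cv2.COLOR_BGR2HSV); g=cv2.inRange(h,(45,80,40),(85,255,255)); nn,l,st,ce=cv2.connectedComponentsWithStats(g); i=1+st[1:,4].argmax(); ys,xs=np.nonzero(l==i)
hull=cv2.convexHull(np.c_[xs,ys].astype(np.int32)).reshape(-1,2); hull=hull[(hull[:,1]>3)&(hull[:,1]<170)]; w=px2w('wrist',hull,.006,s)
q=least_squares(lambda c:np.linalg.norm(w-c,axis=1)-.068,[.575,.025],loss='soft_l1',f_scale=.001); print('green',q.x,q.fun.std(),len(w))
print('lens',s['ee_pos']+R.from_rotvec(s['ee_rot']).as_matrix()@[.0753,-.0012,.0255])
```

```text
mov [[0.57718642 0.02644291]]
green [0.57561409 0.02667488] 0.00023323776387093947 33
lens [0.57501994 0.02587662 0.0540284 ]
```

Lens and movement centres agree within about 1–2 mm, and the underside is 20 mm above the movement. Handing in.

```bash
python3 -c "
from rig import workorder
print(workorder.finish_job())"
```

```text
the job is handed in; nothing more can be done
None
```

The job is handed in: the dust cover stands upright on the white pad, and the magnifier is held still and level with its lens within about 2 mm of the movement's centre and its underside about 20 mm above it, by my measurements (no verdict was returned).

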